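Check the grinder's hand brake lever

TASK

Check the hand brake on the sharpening grinder: with the outside of the fingers, press the red lever in towards the black rubber bar until it comes up solid against its stop, short of the bar, and hold it there for two seconds without forcing it. Then let the lever ease all the way back out against the fingers, without letting it snap back, and move clear. Touch only the red outer side of the lever: do not pinch it, reach in behind it or touch the bar or the machine, and leave the bottle, the whetstone and the jar where they are.

Things in the scene. Friction and masses are not known exactly. Their poses are not given: they have to be found in the camera images.
- grinder: Green bench grinder with hand bar and brake lever, fixed. Origin on the bench under the middle of the bar; z up; y along the bar to its free end; x level, square across the bar from the lever's side: the direction the lever is pressed. Machine box 180 x 130 x 187 mm high at y -130 to -260 mm, x -40 to +140 mm; beyond it, to y = -335 mm, a stone wheel whose top is 215 mm high.
- bar_mid (a point): The hand bar, level, axis 130 mm above the bench: 28 mm steel tube from the machine (y = -122 mm in the grinder's frame) to y = +100 mm, with a black rubber sleeve, 32 mm diameter, from y = -20 to +105 mm. This point is on its axis, 130 mm above the grinder's origin. Fixed; not to be touched.
- lever (a joint): Angle of the brake lever about its upright pivot (rad): 0 fully out, splayed 0.30 rad from the bar; 0.30 in against its hard stop, parallel to the bar with a gap of 23 mm to the rubber. A spring pushes it out: at lever_push about 4 N starts it and 7 N just reaches the stop; resistance clearly above 8 N means that it is on the stop. Let go, it flies out in an instant.
- lever_push (a point): The point to press, on the lever's red outer face, 110 mm from the pivot, 130 mm above the bench. The red part is 120 mm long (38 to 158 mm from the pivot), 26 mm high (117 to 143 mm above the bench), open above and below; a 3 mm black strip covers its inner side (not to be touched); 12 mm thick in all. The point moves 33 mm from out to stop, mostly along the grinder's x axis.
- lever_pivot (a point): Pivot of the lever, 130 mm above the bench, at x = -45, y = -85 mm in the grinder's frame. An aluminium clamp (62 x 30 x 36 mm) holds it on the bar.
- oil_bottle: Amber oil bottle with a red cap, 44 mm diameter, 110 mm high, loose on the bench near the bar. Origin at the centre of its underside. To be left alone.
- whetstone: Two-layer whetstone (yellow on grey), 100 x 45 x 25 mm, lying loose near the bar. Origin at the centre of its underside, x along its length. To be left alone.
- paste_jar: Blue jar of polishing paste with a steel cap, 54 mm diameter, 55 mm high, loose near the bar. Origin at the centre of its underside. To be left alone.

How it is judged (in metres and radians):
On the way, in this order (a step that is already met when the one before it is completed fails the run):
1. the fingers hold the red lever in against its stop, for at least 1.5 s (value of joint lever above 0.28 rad and contact force between the fingers and lever_c0 above 3 N), for 1.5 s.
2. the lever is back out, and the fingers are off it (value of joint lever below 0.03 rad and contact force between the fingers and lever_c0 below 0.2 N), for 0.2 s.
At the end, for the whole second after the job is handed in: The lever has been held at its stop (above 0.28 rad) by the fingers for 1.5 s and is fully out again (below 0.03 rad) and still; the bottle, whetstone and jar stand within 20 mm of where they were, at rest (value of joint lever below 0.03 rad and velocity of joint lever between -0.1 and 0.1 rad/s and distance of each of oil_bottle, whetstone, paste_jar from where it was at the start of the episode below 0.02 m and linear speed of each of oil_bottle, whetstone, paste_jar below 0.02 m/s); the robot touches nothing.
It fails at once if the hand bar or another part of the machine is touched ((contact force between the fingers and grinder_c0 above 1 N or contact force between the fingers and grinder_c1 above 1 N or contact force between the fingers and grinder_c2 above 1 N or contact force between the fingers and grinder_c3 above 1 N or contact force between the fingers and grinder_c4 above 1 N or contact force between the fingers and grinder_c5 above 1 N or contact force between the fingers and grinder_c6 above 1 N or contact force between the fingers and grinder_c7 above 1 N or contact force between the fingers and grinder_c8 above 1 N or contact force between the fingers and grinder_c9 above 1 N or contact force between the fingers and grinder_c10 above 1 N or contact force between the fingers and grinder_c11 above 1 N or contact force between the fingers and grinder_c12 above 1 N) or (contact force between the arm and grinder_c0 above 1 N or contact force between the arm and grinder_c1 above 1 N or contact force between the arm and grinder_c2 above 1 N or contact force between the arm and grinder_c3 above 1 N or contact force between the arm and grinder_c4 above 1 N or contact force between the arm and grinder_c5 above 1 N or contact force between the arm and grinder_c6 above 1 N or contact force between the arm and grinder_c7 above 1 N or contact force between the arm and grinder_c8 above 1 N or contact force between the arm and grinder_c9 above 1 N or contact force between the arm and grinder_c10 above 1 N or contact force between the arm and grinder_c11 above 1 N or contact force between the arm and grinder_c12 above 1 N)).
It fails at once if the lever is pinched, or touched elsewhere than on its red part by the fingers (contact force between any of the fingers, the arm and lever_c1 above 1 N or contact force between any of the fingers, the arm and lever_c2 above 1 N or contact force between the arm and lever_c0 above 1 N).
It fails at once if the lever is let go so that it snaps back (faster than 2.5 rad/s) (velocity of joint lever below -2.5 rad/s).
It fails at once if the lever is forced (more than 45 N) (contact force between the fingers and lever_c0 above 45 N).
It fails at once if the bottle, the whetstone or the jar is moved by more than 20 mm, lifted or tipped (distance of any of oil_bottle, whetstone, paste_jar from where it was at the start of the episode above 0.02 m or angle between any of oil_bottle, whetstone, paste_jar's own z axis and vertical above 0.3 rad).
It also fails if it takes over 38 s, if anything falls off the work surface, if the arm or the gripper's body presses on something with over 40 N, if the wrist force passes 120 N, or if a joint passes its speed limit or range.

ROBOT

A 7-joint arm with a two-finger parallel gripper is mounted at the origin on the work surface. World frame = base frame: x ahead of the robot, y to its left, z up, the work surface at z = 0. Lengths are in mm, angles in degrees, forces in N, time in s.
With the tool pointing down it reaches from about 375 to 925 mm from the base axis. Payload 3.1 kg.
Tool frame: the origin (TCP) lies midway between the tips of the shut fingers; the grasp point (between the pads) lies grip_point_offset behind it (grip_point_offset is the distance from the TCP to the grasp point, in mm); z points along the fingers, y is the direction in which the jaws open and shut (so a half turn about z gives the same grasp; the last joint's range is limited). The gripper opens to 85 mm and grips with 20 to 120 N. Pads are 22 mm wide; open, the fingers measure 114 mm over their backs; the gripper's body (76 mm by 85 mm) begins 54 mm behind the grasp point. The pads swing forward as they close: fully open they stand 13 mm farther back than shut.
Start: joints at [-70.061, 21.939, 2.515, 91.553, -1.026, 66.532, -2.859], TCP at [280.246, 586.486, 231.269] pointing down, gripper open.
Joint ranges: [-149.38, 149.38], [-23.57, 123.04], [-84.95, 90], [0, 143.3], [-89.99, 269.99], [3.08, 112.72], [-163.45, 163.45]. Speed limits (degrees/s): [159.86, 159.86, 180, 180, 180, 180, 180].

INTERFACE

Orientations are given as [roll, pitch, yaw] about the fixed x, y, z axes, in that order (R = Rz(yaw) Ry(pitch) Rx(roll)).
In Python, from cell import movep, move_straight, goto_joints, command_gripper, hold, solve_ik, read_camera, camera_info, IKError, sign_off, current_t, current_q, current_joint_vel, current_tau, current_position, current_orientation, current_force, current_moment, current_width, grip_point_offset gives the robot as it stands. Calls block until the motion is done:
- movep(position, orientation): joint-space move of the TCP to a pose.
- move_straight(position, ori=None, vel=150, f_stop=None): straight line of the TCP; ori=None keeps the orientation; vel is the mean speed in mm/s. With f_stop (N) it stops when the force on the tool has changed by that much, and returns True; else False.
- goto_joints(angles): joint-space move.
- command_gripper(opening): opening from 0.0 (shut) to 1.0 (fully open); the grip force is fixed at half the most; returns when the fingers have stopped.
- hold(seconds).
- solve_ik(position, orientation): joint angles nearest the present ones, or None.
- read_camera(name): name is "side" or "top" or "wrist"; returns the picture (384x512x3 uint8, blue, green, red); there is no depth.
- camera_info(name): a dict with "fx", "fy", "cx", "cy" (pixels), "dist" ([k1, k2, p1, p2, k3] as OpenCV has them; the pictures are not rectified), "extrinsics" (4x4, takes a point from camera to world coordinates). Camera axes: x right, y down, z forward; pixel columns grow to the right and rows downward; lengths in mm; the calibration is good to about 2 mm. A picture is of the moment at which its call begins: read the wrist's pose just before it. camera_info takes no time and is no camera call; for the wrist camera it gives the pose at the moment of the call.
A pose or a line that the arm cannot do raises IKError and nothing moves.
- sign_off(): hands the job in, once; it reports no verdict.
Readings, each from a call of its own:
- current_t(): time.
- current_q(): joint angles.
- current_joint_vel(): joint speeds.
- current_tau(): joint torques, N m.
- current_position(): TCP position.
- current_orientation(): TCP orientation.
- current_force(): force on the tool from outside, world axes, zero at the start.
- current_moment(): the same for the moment, N m.
- current_width(): opening from 0.0 (shut) to 1.0 (fully open).
Only numpy, scipy, OpenCV 4.12 (cv2) and the standard library are available. Lean on these libraries where they do the work, as an engineer would, in place of code of your own. Each camera call takes 0.05 s, during which the arm holds its last target.

## Working session

There is one attempt and no reset: what is moved stays moved. The work goes in short steps, each a Python script; the robot and the scene stay as the last script left them, time stands still between calls to the robot, and variables do not carry over. Pictures are saved under pics/ and viewed, and the job is handed in when it is done.

```bash
mkdir -p pics; ls; python3 - <<'E'
from cell import *
import cv2
for n in ["side","top","wrist"]:
    i=camera_info(n); print(n,i)
    cv2.imwrite(f"pics/{n}0.png",read_camera(n))
print(current_t(),current_position(),current_orientation(),current_force(),grip_point_offset() if callable(grip_point_offset) else grip_point_offset)
E
```

```text
pics
side {'fx': 413.1662902324439, 'fy': 413.1662902324439, 'cx': 255.6335737161094, 'cy': 196.1590096669414, 'dist': array([-0.07570139,  0.        ,  0.        ,  0.        ,  0.        ]), 'extrinsics': array([[ 8.54484229e-01, -3.64739479e-01,  3.69894330e-01,
         2.69920870e+02],
       [-5.19473053e-01, -6.02843703e-01,  6.05580066e-01,
        -4.06718546e+02],
       [ 2.10951011e-03, -7.09608753e-01, -7.04592767e-01,
         7.50621547e+02],
       [ 0.00000000e+00,  0.00000000e+00,  0.00000000e+00,
         1.00000000e+00]])}
top {'fx': 394.0061333731108, 'fy': 394.0061333731108, 'cx': 260.52612214447134, 'cy': 187.01673528909305, 'dist': array([-0.04492954,  0.        ,  0.        ,  0.        ,  0.        ]), 'extrinsics': array([[ 8.68474007e-02, -9.70437644e-01,  2.25185052e-01,
         4.32315591e+02],
       [-9.96218726e-01, -8.40539246e-02,  2.19815402e-02,
         1.29347681e+02],
       [-2.40402666e-03, -2.26242605e-01, -9.74068018e-01,
         8.93615377e+02],
       [ 0.00000000e+00,  0.00000000e+00,  0.00000000e+00,
         1.00000000e+00]])}
wrist {'fx': 338.17401409189637, 'fy': 338.17401409189637, 'cx': 253.3974710632585, 'cy': 186.86835074489753, 'dist': array([-0.01901593,  0.        ,  0.        ,  0.        ,  0.        ]), 'extrinsics': array([[ 4.30531000e-01,  8.62886941e-01,  2.64705847e-01,
         2.12274616e+02],
       [ 9.02571567e-01, -4.10700197e-01, -1.29189451e-01,
         6.18894302e+02],
       [-2.76114646e-03,  2.94536034e-01, -9.55636385e-01,
         3.72611816e+02],
       [ 0.00000000e+00,  0.00000000e+00,  0.00000000e+00,
         1.00000000e+00]])}
0.15 [279.93870011 585.81740752 230.1879188 ] [-1.79882377e+02  4.38832257e-03  1.54462137e+02] [ 0.55886956  0.21400682 -0.19689465] 18.700000000000003
```

View pics/side0.png

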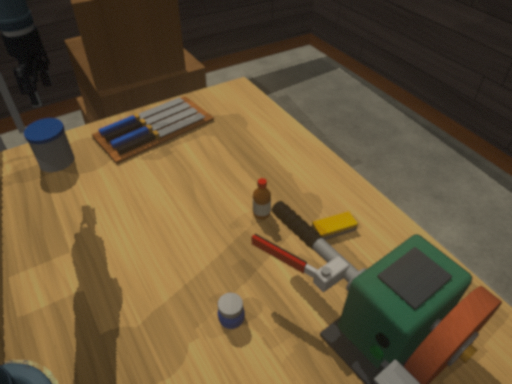

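View pics/top0.png

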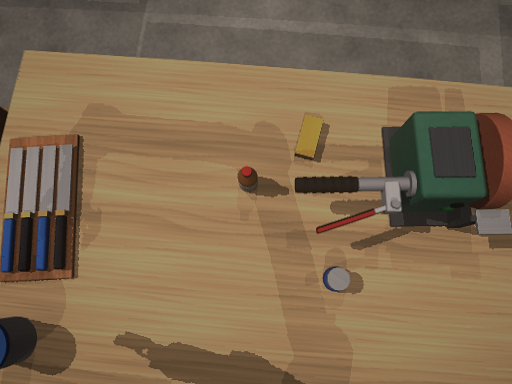

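View pics/wrist0.png

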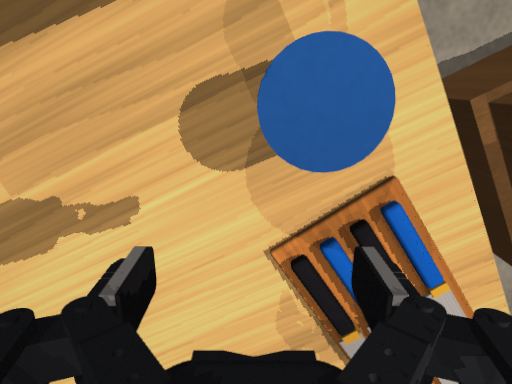

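```bash
python3 - <<'E'
import cv2
a=cv2.imread("pics/top0.png")[100:310,220:480]; cv2.imwrite("pics/t1.png",cv2.resize(a,None,fx=3,fy=2.85,interpolation=2) if 0 else cv2.resize(a[:200],(780,600),interpolation=2))
b=cv2.imread("pics/side0.png")[170:340,210:400]; cv2.imwrite("pics/s1.png",cv2.resize(b,(665,595),interpolation=2))
E
```

```text
(no output)
```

View pics/t1.png

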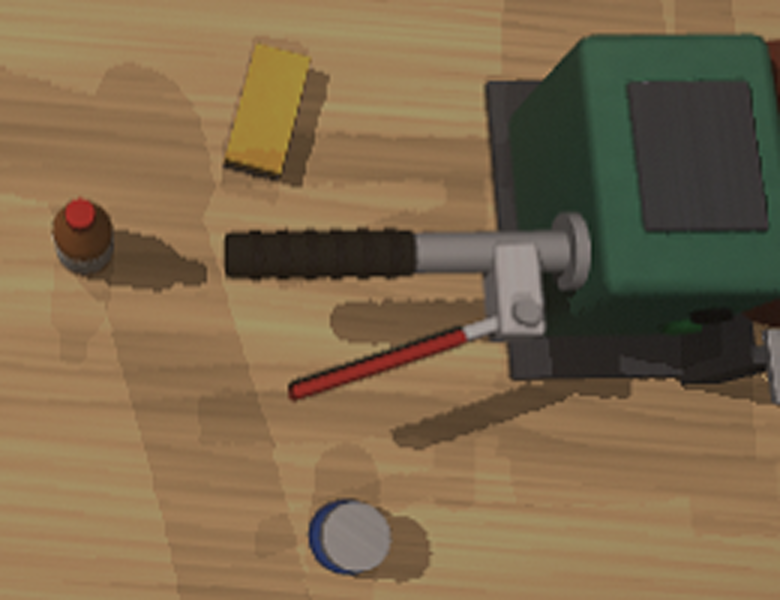

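View pics/s1.png

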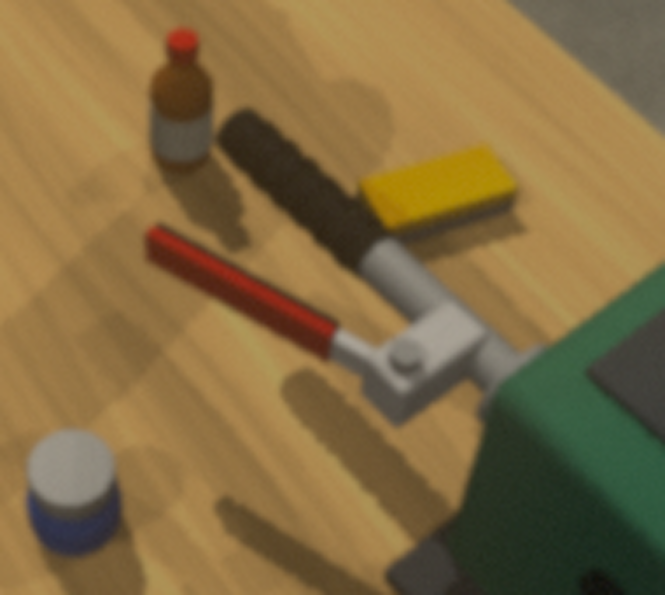

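```bash
cat > h.py <<'E'
from cell import *
import cv2, numpy as np
def ray(n,u,v,z):
    i=camera_info(n); K=np.array([[i['fx'],0,i['cx']],[0,i['fy'],i['cy']],[0,0,1.]])
    p=cv2.undistortPoints(np.array([[[u,v]]],float),K,i['dist'])[0,0]
    T=i['extrinsics']; d=T[:3,:3]@[p[0],p[1],1]; o=T[:3,3]
    return np.round(o+d*(z-o[2])/d[2],1)
E
python3 - <<'E'
from h import *
T=lambda u,v,z:ray("top",220+u/3,100+v/3,z)
S=lambda u,v,z:ray("side",210+u/3.5,170+v/3.5,z)
print("bar free",T(226,255,130),S(240,130,130)); print("sleeve inner",T(415,253,130),S(365,250,130))
print("lever tip outer", T(293,400,143),S(148,236,143)," side lower", S(150,262,117))
print("lever tip inner", T(289,385,143),S(160,225,143))
print("lever root outer",T(467,342,143), S(330,332,143)); print("lever root inner",T(463,328,143))
print("pivot bolt top",T(525,312,150),S(405,355,150))
print("clamp")
print("jar",T(355,537,55),S(72,462,55)); print("bottle cap",T(80,213,110),S(183,38,110))
print("stone",[T(*a,25) for a in [(257,42),(310,58),(280,176),(227,160)]])
E
```

```text
bar free [618.9  77.8 130. ] [619.7  74.4 130. ]
sleeve inner [631.2 -47.6 130. ] [628.1 -37.4 130. ]
lever tip outer [525.   29.9 143. ] [525.7  23.8 143. ]  side lower [528.   25.7 117. ]
lever tip inner [534.3  33.  143. ] [535.3  27.1 143. ]
lever root outer [571.7 -79.9 143. ] [572.7 -79.  143. ]
lever root inner [580.7 -77.1 143. ]
pivot bolt top [ 593.1 -115.   150. ] [ 593.1 -113.9  150. ]
clamp
jar [444.5 -30.   55. ] [445.4 -28.9  55. ]
bottle cap [644.8 178.4 110. ] [645.  178.4 110. ]
stone [array([819.3,  57.8,  25. ]), array([809.5,  15.4,  25. ]), array([710.4,  33.6,  25. ]), array([719.7,  75. ,  25. ])]
```

```bash
cat >> h.py <<'E'
O=np.array([629.2,-26.7]); yd=np.array([-.0977,.9952]); xd=np.array([.9952,.0977])
piv=O-45*xd-85*yd
def face(th,r=110,off=6):
    a=.30-th; d=yd*np.cos(a)-xd*np.sin(a); n=xd*np.cos(a)+yd*np.sin(a)
    return piv+r*d-off*n, n
E
python3 - <<'E'
from h import *
f0,n0=face(0); f1,n1=face(.3); c=(f1-f0)/np.linalg.norm(f1-f0)
print(f0,f1,c,np.degrees(np.arctan2(c[1],c[0])))
command_gripper(0.0)
cv2.imwrite("pics/w1.png",read_camera("wrist"))
p=f0-c*(14.5+30)
q=solve_ik([p[0],p[1],240],[180,0,107]); print(q,current_t())
if q is not None:
    movep([p[0],p[1],240],[180,0,107])
    print(current_position(),current_orientation(),current_force(),current_t(),current_width())
    cv2.imwrite("pics/w2.png",read_camera("wrist"));cv2.imwrite("pics/s2.png",read_camera("side"))
E
```

```text
[544.57103939 -16.60648803] [576.0023  -6.8027] [0.95463964 0.29776358] 17.323328021514982
[-38.80323042   5.54896783  40.06719946 112.45100344  -3.99324064
  63.35279052  19.92472171] 0.9667
[502.4766498  -28.17939797 239.98588005] [ 1.79994006e+02 -1.09046515e-03  1.07177759e+02] [0.94071726 0.40245651 0.00885158] 3.3 0.0012120676694364855
```

View pics/w2.png

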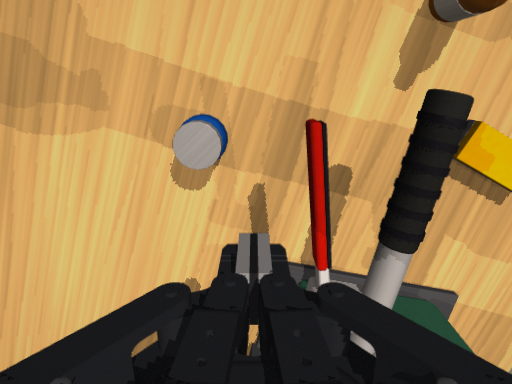

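View pics/s2.png

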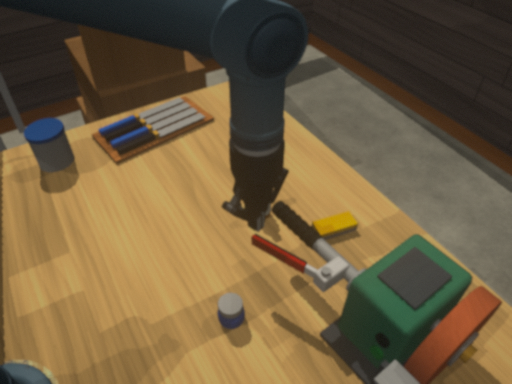

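```bash
python3 - <<'E'
from h import *
f0,_=face(0); f1,_=face(.3); c=(f1-f0)/np.linalg.norm(f1-f0)
p=f0-c*(11+25)
print(solve_ik([p[0],p[1],240],[180,0,17.3]))
movep([p[0],p[1],240],[180,0,17.3])
move_straight([p[0],p[1],165],vel=100)
print(current_position(),current_orientation(),current_force(),current_t())
cv2.imwrite("pics/w3.png",read_camera("wrist"));cv2.imwrite("pics/s3.png",read_camera("side"));cv2.imwrite("pics/t3.png",read_camera("top")[100:300,220:480])
E
```

```text
[-44.81535135   7.26695827  46.96376316 111.66391241  -5.93059641
  63.48546725 -68.12698954]
[510.77118866 -27.43304874 165.50187218] [ 1.79983123e+02 -5.93306879e-02  1.72917748e+01] [-0.31703344  0.04624098  0.60993451] 5.675
```

View pics/w3.png

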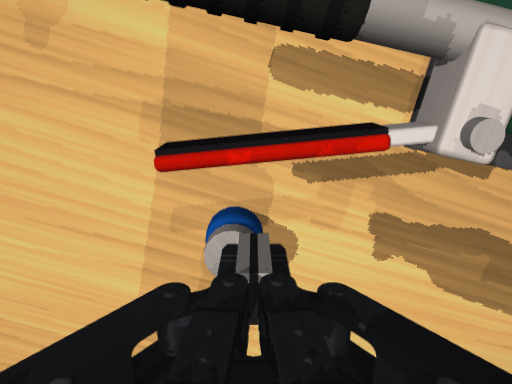

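View pics/s3.png

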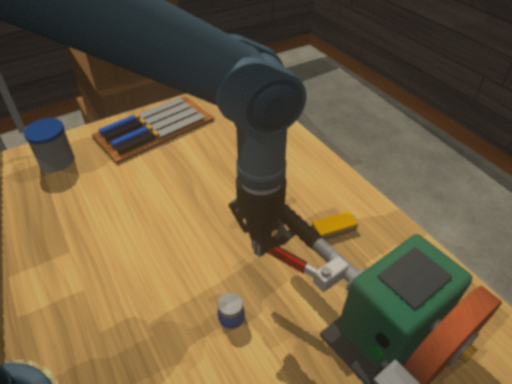

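```bash
python3 - <<'E'
from h import *
print("lever low edge wrist",ray("wrist",160,171,117),ray("wrist",388,150,117),"model",face(0,158)[0],face(0,38)[0])
f0,_=face(0); f1,_=face(.3); c=(f1-f0)/np.linalg.norm(f1-f0)
s=lambda d:list(f0+c*(d-11))+[119]
move_straight(s(-25),vel=60)
move_straight(s(-12),vel=30,f_stop=3)
hold(0.3)
F0=np.array(current_force()); print(current_position(),F0,current_t())
r=move_straight(s(20),vel=20,f_stop=9)
F=np.array(current_force())-F0; print(r,current_position(),F,F[:2]@c,current_t())
cv2.imwrite("pics/w4.png",read_camera("wrist")); cv2.imwrite("pics/t4.png",cv2.resize(read_camera("top")[100:300,220:480],(780,600)))
np.save("F0.npy",F0)
E
```

```text
lever low edge wrist [519.5  33.  117. ] [570.8 -89.4 117. ] model [525.97401133  27.64368236] [572.46658148 -82.98174362]
[522.45192838 -23.53862867 118.959977  ] [-0.71103573 -0.06033744  0.38119425] 7.625
False [551.45575582 -13.42035143 118.44894027] [-5.18912047  0.54023731  3.35900921] -4.792877124892866 9.375
```

View pics/w4.png

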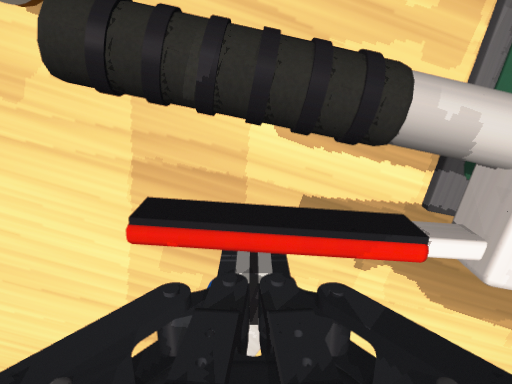

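View pics/t4.png

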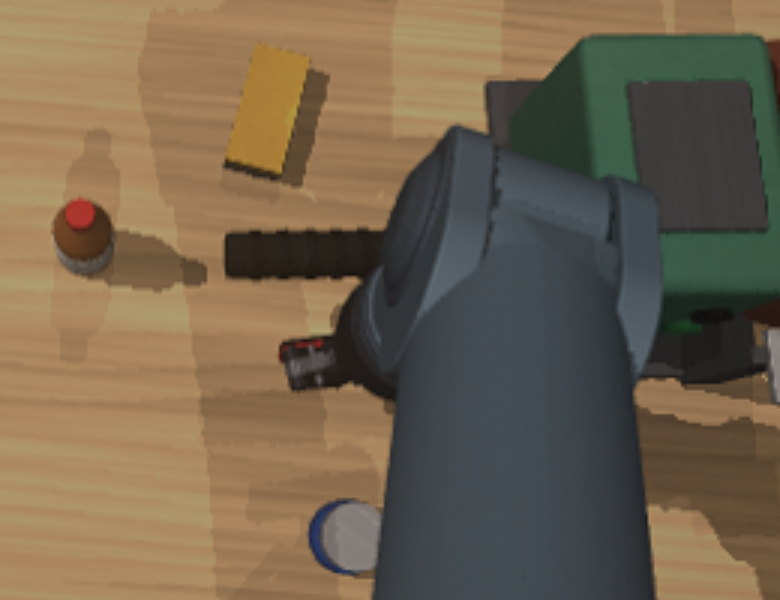

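```bash
python3 - <<'E'
from h import *
F0=np.load("F0.npy")
f0,_=face(0); f1,_=face(.3); c=(f1-f0)/np.linalg.norm(f1-f0)
s=lambda d:list(f0+c*(d-11))+[119]
r=move_straight(s(42),vel=14,f_stop=6.5)
def rep(t=""):
    F=np.array(current_force())-F0; p=np.array(current_position()); print(t,r,p,"d",(p[:2]-f0)@c+11,F,F[:2]@c,current_t())
rep()
hold(0.1);rep()
cv2.imwrite("pics/w5.png",read_camera("wrist"));cv2.imwrite("pics/s5.png",read_camera("side")); 
E
```

```text
True [561.84440252 -11.01585943 117.61435048] d 29.154522826121475 [-5.45360255 -1.11828882  5.14467393] -5.5392108784503975 10.55
 True [560.71423264 -11.30672982 117.13801037] d 27.989007242532633 [-5.60250202 -0.72880495  3.80264782] -5.565382106821708 10.65
```

View pics/w5.png

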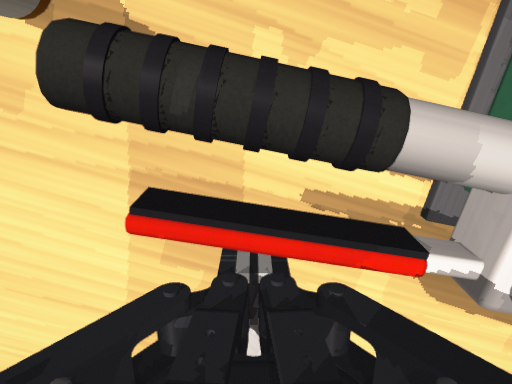

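```bash
python3 - <<'E'
from h import *
F0=np.load("F0.npy")
f0,_=face(0); f1,_=face(.3); c=(f1-f0)/np.linalg.norm(f1-f0)
s=lambda d:list(f0+c*(d-11))+[119]
def rep(t=""):
    F=np.array(current_force())-F0; p=np.array(current_position()); f=-F[:2]@c
    print(t,np.round(p,1),"d",round((p[:2]-f0)@c+11,1),np.round(F,1),round(f,1),round(current_t(),2)); return f
for d in np.arange(30,43,1.5):
    r=move_straight(s(d),vel=12,f_stop=9); hold(0.1)
    f=rep(f"{d} {r}")
    if f>11: break
cv2.imwrite("pics/w6.png",read_camera("wrist"));cv2.imwrite("pics/s6.png",read_camera("side")); 
E
```

```text
30.0 False [559.4 -11.6 117.3] d 26.6 [-6.3 -0.6  0.6] 6.2 11.18
31.5 False [560.9 -11.3 117.4] d 28.2 [-5.5 -0.1 -0. ] 5.3 11.56
33.0 False [562.3 -11.  117.3] d 29.6 [-6.1 -0.5 -0.3] 6.0 11.93
34.5 False [563.6 -10.8 117.3] d 31.0 [-5.2 -1.2 -1. ] 5.3 12.31
36.0 False [564.4 -10.6 117.3] d 31.7 [-7.2 -2.6  1.7] 7.7 12.68
37.5 False [564.5 -10.6 117.2] d 31.8 [-10.1  -1.9   4.4] 10.2 13.06
39.0 False [564.6 -10.6 117.2] d 31.9 [-12.7  -2.3   7. ] 12.8 13.43
```

View pics/w6.png

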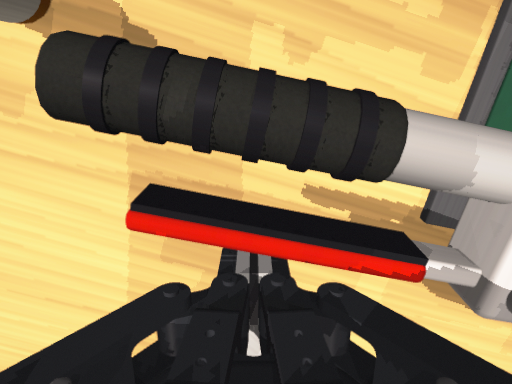

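On the stop: the position stays at d≈31.9 mm while the force climbs to 12.8 N, and the lever is parallel to the bar in the picture. I'll hold, then ease it out.

```bash
python3 - <<'E'
from h import *
F0=np.load("F0.npy")
f0,_=face(0); f1,_=face(.3); c=(f1-f0)/np.linalg.norm(f1-f0)
s=lambda d:list(f0+c*(d-11))+[119]
def rep(t=""):
    F=np.array(current_force())-F0; p=np.array(current_position()); f=-F[:2]@c
    print(t,np.round(p,1),"d",round((p[:2]-f0)@c+11,1),np.round(F,1),round(f,1),round(current_t(),2)); return f
for k in range(5):
    hold(0.45); rep("hold")
for d,v in [(30,12),(18,14),(6,14),(-6,14),(-15,25)]:
    move_straight(s(d),vel=v); rep(d)
hold(.2); rep()
cv2.imwrite("pics/w7.png",read_camera("wrist"))
E
```

```text
hold [564.5 -10.6 117.2] d 31.9 [-12.9  -2.4   6.1] 13.1 13.98
hold [564.5 -10.6 117.2] d 31.9 [-12.2  -2.1   6.5] 12.3 14.43
hold [564.5 -10.6 117.2] d 31.9 [-12.1  -2.5   6.9] 12.3 14.88
hold [564.6 -10.6 117.2] d 31.9 [-13.1  -3.5   7. ] 13.5 15.33
hold [564.6 -10.6 117.2] d 31.9 [-13.   -1.5   6.4] 12.9 15.78
30 [559.3 -11.6 117.3] d 26.6 [-6.1 -0.6  0.2] 6.0 16.68
18 [548.3 -14.6 117.4] d 15.1 [-5.5 -0.7 -0.9] 5.5 17.69
6 [540.  -18.5 119.1] d 6.1 [-1.9 -1.5 -3.5] 2.3 18.7
-6 [528.7 -21.4 119.2] d -5.5 [ 0.7  0.2 -1.5] -0.7 19.71
-15 [519.6 -24.4 119. ] d -15.1 [ 1.  -0.2 -0.9] -0.9 20.22
 [519.9 -24.3 119. ] d -14.8 [0.3 0.8 0.2] -0.5 20.42
```

View pics/w7.png

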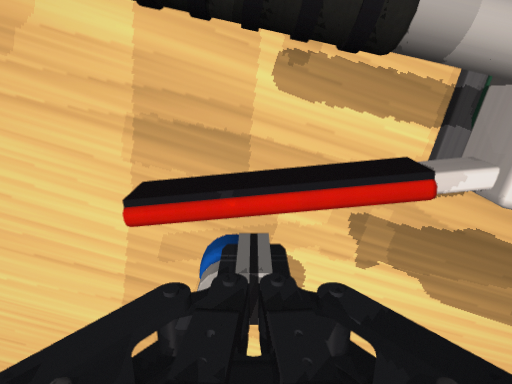

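```bash
python3 - <<'E'
from h import *
f0,_=face(0); f1,_=face(.3); c=(f1-f0)/np.linalg.norm(f1-f0)
s=lambda d,z:list(f0+c*(d-11))+[z]
move_straight(s(-30,119),vel=60); move_straight(s(-30,240),vel=100)
movep([420,200,300],[180,0,60]); hold(.5)
print(current_position(),current_force(),current_t())
cv2.imwrite("pics/t8.png",cv2.resize(read_camera("top")[100:300,220:480],(780,600)))
E
```

```text
[420.16463134 199.70295492 299.93763862] [0.45591387 0.45938572 0.11687714] 23.7167
```

View pics/t8.png

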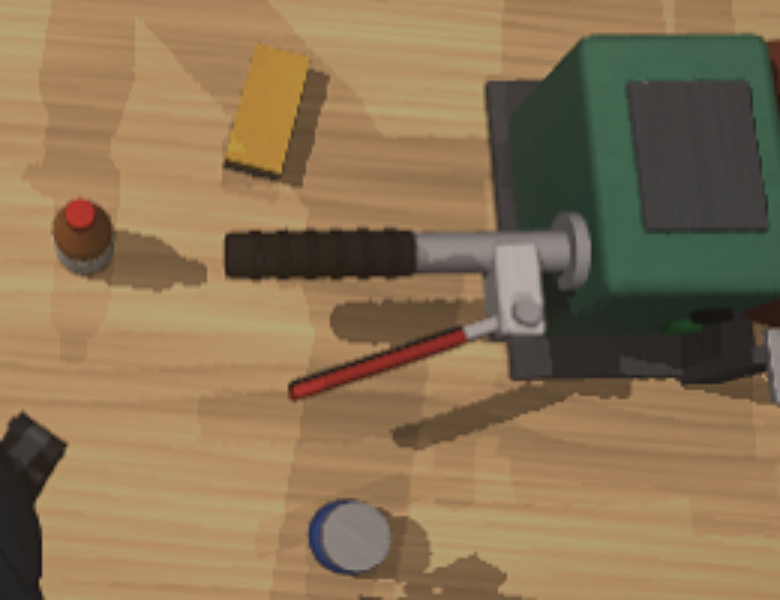

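The lever tip is back at crop pixel (293,400), as it was at the start. The jar (355,537), bottle (80,213) and stone have not moved, and the gripper is clear.

```bash
python3 -c "
from cell import *
sign_off()"
```

```text
the job is handed in; nothing more can be done
```

I pressed the brake lever to its stop, held it there for over two seconds, eased it back out, moved clear and handed the job in at about 24 s. `sign_off` gives no verdict, so the result rests on my own checks below.

- **Press:** I used the side edges of the shut fingers rather than their backs, because the finger linkages splay out towards the bar in the other direction. The lever came up solid after about 32 mm of travel (33 mm expected). The force then rose to about 13 N with no more movement, and the lever looked parallel to the bar in the picture.
- **Hold:** It stayed there for about 2.3 s at 12–13.5 N, well under the 45 N limit.
- **Release:** The fingers backed off at about 14 mm/s. The push force fell from 6 N to zero as the lever reached its outer end.
- **Last checks:** The final top picture shows the lever fully out, and the bottle, whetstone and jar where they were at the start. The tool force was at its noise level.

Three readings disagreed or were off:
- An early force stop tripped at about 28–29 mm, before the true stop, so I went on in 1.5 mm steps.
- A rough check of the lever's lower edge from the wrist camera was about 6–9 mm off the fit from the top and side cameras. I kept that fit, and the contact and stop positions bore it out.
- An upward force of about 6–7 N showed on the tool while it pressed against the stop.

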